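# Unload the glue press

### The job

The glue has set, so take the clamping stack apart from the top down. First put each of the three brass weights upright in the round saucer of its own size (largest weight in the largest saucer, and so on), then lay the flat steel pressing plate centred along its rest, across both wooden bearers, and last lay the bonded bar, wood side up, flat inside the long shallow tray.

Things in the scene. Friction and masses are not known exactly. Their poses are not given: they have to be found in the camera images.
- weight_large: Largest brass check weight: cylinder 36 mm diameter with a narrower lifting knob on top, 48 mm high overall; about 0.2 kg. Starts standing on the pressing plate, one of three weights in a row. Origin: centre of its underside, z up. The plain cylinder below the shoulder is over 20 mm high: grip there, across the plate's short side.
- weight_middle: Middle brass check weight: cylinder 29 mm diameter with knob, 41 mm high overall; about 0.1 kg. Starts standing on the pressing plate. Origin: centre of its underside, z up. Plain cylinder over 20 mm high.
- weight_small: Smallest brass check weight: cylinder 23 mm diameter with knob, 35 mm high overall; about 0.05 kg. Starts standing on the pressing plate. Origin: centre of its underside, z up. Plain cylinder about 20 mm high.
- press_plate: Flat plain steel plate 140 x 56 x 10 mm (x long, y wide, z thick), about 0.28 kg, starts lying on top of the bonded bar, along it, its underside 28 mm above the bench, with the three weights on it in a row along x, 44 mm apart, in any order. Origin: centre of its underside.
- bonded_bar: Bar of pale wood glued on aluminium, 176 x 34 x 28 mm (x long, y wide, z high, wood on top), about 0.2 kg, loose on the bench under the plate, its ends showing beyond the plate by 18 mm. Origin: centre of its underside.
- saucer_large: Largest fixed round wooden saucer, 74 mm outside, recess 54 mm across with a grey felt floor; floor 4 mm and rim 9 mm above the bench. Place of the largest weight. Origin: centre of its underside, on the bench.
- saucer_middle: Middle fixed round wooden saucer, 62 mm outside, recess 45 mm across; floor 4 mm and rim 9 mm above the bench. Place of the middle weight. Origin: centre of its underside.
- saucer_small: Smallest fixed round wooden saucer, 50 mm outside, recess 37 mm across; floor 4 mm and rim 9 mm above the bench. Place of the smallest weight. Origin: centre of its underside. Beware: behind the saucers stands a clear acrylic case: front face at x = 0.61 m, right side at y = 0.02 m, left side at y = 0.52 m, top 0.43 m high. Keep hand and wrist in front of it, travelling in straight lines.
- plate_rest: Rest for the plate, fixed to the bench: grey base 120 x 66 x 6 mm (x long, y wide) with two pale wooden bearers across it at x = -45 and +45 mm, each 16 x 62 mm, their tops 24 mm above the bench. The plate's long side goes along x, either way round. Origin: centre of its underside.
- bar_tray: Long shallow grey open tray, fixed to the bench: 206 x 64 mm outside, 10 mm high (x long, y wide), walls 5 mm, inside 196 x 54 mm, floor 5 mm above the bench. The bar goes inside along x, either way round. Origin: centre of its underside.
Mind the look-alikes: they are no part of the job. What is shaped like the weight_middle but orange is not meant.

How it is judged (in metres and radians):
On the way, in this order (a step that is already met when the one before it is completed fails the run):
1. all three weights stand in their own saucers (horizontal distance between weight_large and saucer_large below 0.011 m and z of weight_large in the frame of saucer_large between 0.001 and 0.0065 m and angle between each of weight_large, weight_middle, weight_small's own z axis and vertical below 0.1 rad and horizontal distance between weight_middle and saucer_middle below 0.011 m and z of weight_middle in the frame of saucer_middle between 0.001 and 0.0065 m and horizontal distance between weight_small and saucer_small below 0.011 m and z of weight_small in the frame of saucer_small between 0.001 and 0.0065 m), for 0.2 s.
2. the plate lies on both bearers of its rest (all of step 1 and horizontal distance between press_plate and plate_rest below 0.015 m and z of press_plate in the frame of plate_rest between 0.021 and 0.027 m and angle between the x axis of press_plate and the x axis of plate_rest, either way round below 0.2 rad and angle between the z axis of press_plate and the z axis of plate_rest, either way round below 0.08 rad), for 0.2 s.
At the end, for the whole second after the job is handed in: Each weight stands in the saucer of its own size (within 11 mm of centre), the plate lies flat on both bearers, within 15 mm of the rest's centre and 0.2 rad of its direction, the bar lies flat, wood up, on the tray's floor (within 16 mm); all released and at rest (all of step 2 and horizontal distance between bonded_bar and bar_tray below 0.016 m and z of bonded_bar in the frame of bar_tray between 0.002 and 0.008 m and angle between bonded_bar's own z axis and vertical below 0.06 rad and linear speed of each of weight_large, weight_middle, weight_small, press_plate, bonded_bar below 0.02 m/s and angular speed of each of weight_large, weight_middle, weight_small, press_plate, bonded_bar below 0.2 rad/s); the robot touches nothing.
It also fails if it takes over 131 s, if anything falls off the work surface, if the arm or the gripper's body presses on something with over 40 N, if the wrist force passes 120 N, or if a joint passes its speed limit or range.

### The arm

A 6-joint arm with a two-finger parallel gripper is mounted at the origin on a cart in front of the work surface, level with it; the furniture and walls round the work are solid. World frame = base frame: x ahead of the robot, y to its left, z up, the work surface at z = 0. Lengths are in mm, angles in rad, forces in N, time in s.
With the tool pointing down it reaches from about 350 to 975 mm from the base axis. Payload 7.1 kg.
Tool frame: the origin (TCP) lies midway between the tips of the shut fingers; the grasp point (between the pads) lies 19 mm behind it; z points along the fingers, y is the line along which they close (so a half turn about z gives the same grasp; the last joint's range is limited). The gripper opens to 88 mm and grips with 3 to 60 N. Pads are 20 mm wide; open, the fingers measure 115 mm over their backs; the gripper's body (75 mm by 178 mm) begins 61 mm behind the grasp point.
Start: joints at [-1.253, 0.423, 1.63, -0, 1.089, -0.019], TCP at [206.56, -589.862, 222.675] pointing down, gripper open.
Joint ranges: [-3, 3], [-0.9, 2.11], [0.09, 2.58], [-1.31, 4.45], [0.11, 2.69], [-2.54, 2.54]. Speed limits (rad/s): [2.39, 2.39, 3.01, 3.14, 3.14, 3.14].

### API

Orientations are given as a rotation vector (axis times angle).
In Python, from workcell import ctrl gives the robot as it stands.
- The arm moves only by the shell command python3 -m inch 'ROWS' [OPENING]. ROWS is JSON, a list of rows, each an object with "xyz": the shift along the tool's x, y, z in mm, a list of three; "rot": the turn, a rotation vector about the tool's x, y, z in rad, a list of three. In form: [{"xyz": [dx, dy, dz], "rot": [ax, ay, az]}, ...]. A call has 1 to 12 rows; each row is the pose to reach, as a shift and turn from the pose commanded when the call began, along the tool's axes at that moment; what a row does not reach only later rows make up. A row lasts 1/12 s, in which the tool goes at most 41.7 mm and 7.16 degrees, less where a joint would pass 70% of its speed; a pose out of reach is approached as far as the arm can. A call with a gripper value outside its range is refused whole. OPENING is the closure in counts, from 0 (fully open) to 255 (shut), set as the call begins (- or left out, the last holds). The fingers move at their own pace and stop on an object; the grip force is fixed at half the most. Time passes only in rows, so rows that repeat a pose let the fingers close. It gives the time, the measured TCP pose, the force, the opening and the grip force at its end, in the units of the state.
- ctrl.get_obs(): the state, without advancing time (a new reading comes with each control period).
- ctrl.get_image(name): name is "scene" or "top" or "wrist"; returns the picture (420x560x3 uint8, red, green, blue); there is no depth.
- ctrl.camera_model(name): a dict with "fx", "fy", "cx", "cy" (pixels), "position" and "attitude" of the camera in the world. Camera axes: x right, y up, looking along -z (the intrinsics and any distortion apply to the point x, -y, -z); pixel columns grow to the right and rows downward; lengths in mm; the calibration is good to about 2 mm. The wrist camera is an equidistant fisheye: a pixel r from the principal point sees the ray r / f radians off the axis. A picture is of the moment at which its call begins: read the wrist's pose just before it. camera_model takes no time and is no camera call; for the wrist camera it gives the pose at the moment of the call.
- ctrl.close_job(): hands the job in; it is judged then, once.
The state is a dict: "t": time; "qpos": joint angles; "qvel": joint speeds; "joint_torque": joint torques, N m; "ee_pos": TCP position; "orientation": TCP orientation; "ft_force": force on the tool from outside, world axes, zero at the start; "moment": the same for the moment, N m; "width": finger opening in mm; "grasp_force": force on a finger pad.
Only numpy, scipy, OpenCV 4.12 (cv2) and the standard library are available. Lean on these libraries where they do the work, as an engineer would, in place of code of your own. Each camera call takes 0.05 s, during which the arm holds its last target. There are 200 camera calls.

## Working session

There is one attempt and no reset: what is moved stays moved. The work goes in short steps, Python scripts to look and compute and a shell command to move; the robot and the scene stay as the last step left them, time stands still between calls to the robot, and variables do not carry over. Pictures are saved under pics/ and viewed, at most 14 in all, crops included, and the job is handed in when it is done.

```bash
mkdir -p pics; ls; python3 - <<'E'
from workcell import ctrl
import cv2
o=ctrl.get_obs(); print(o['t'],o['ee_pos'],o['orientation'],o['width'])
for n in('scene','top'):
    m=ctrl.camera_model(n); print(n,m)
    cv2.imwrite(f'pics/{n}0.png',ctrl.get_image(n)[:,:,::-1])
print(ctrl.camera_model('wrist'))
E
```

```text
pics
0.0 [ 206.38211918 -589.38038894  221.92865225] [-3.09573849e+00 -5.26252290e-01  3.53274794e-04] 87.81305042059947
scene {'fx': 470.38313575047977, 'fy': 470.38313575047977, 'cx': 275.8264565795415, 'cy': 207.95298175704198, 'position': array([-50.15909154, 702.21527859, 726.28687322]), 'attitude': array([ 0.4797315 , -1.12913585, -2.14411459])}
top {'fx': 442.9896554076274, 'fy': 442.9896554076274, 'cx': 276.67529346469234, 'cy': 212.9935228916147, 'position': array([ 520.72452182,   13.14421332, 1251.35460808]), 'attitude': array([ 0.06120953, -0.0635992 , -1.54467539])}
{'fx': 325.19226210127806, 'fy': 325.19226210127806, 'cx': 278.62213436562377, 'cy': 209.60518581032824, 'position': array([ 272.53499564, -566.71244864,  383.53371881]), 'attitude': array([-0.22766002,  0.16319351, -1.22591966])}
```

View pics/top0.png

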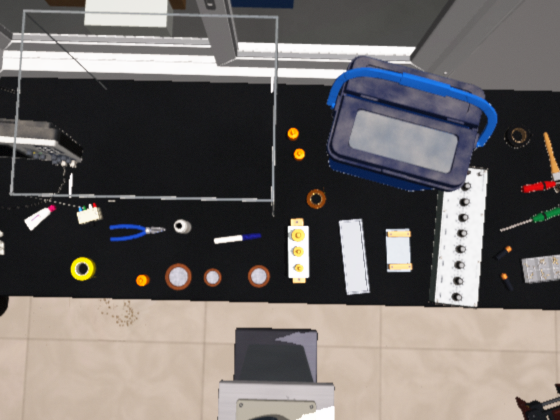

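View pics/scene0.png

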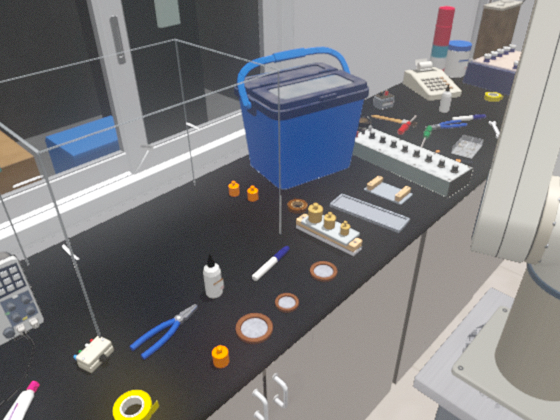

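The top view shows the stack at about (298,250), with brass weights at (298,235), (298,252) and (298,268). The saucers are at (178,276), (212,278) and (259,276), the tray at (354,256) and the rest at (399,250). The look-alikes are the orange weights at (293,133), (299,154) and (142,281), plus a brown ring at (316,199). The brass weights on the white plate are the ones I want. I'll check them in a close crop.

```bash
python3 - <<'E'
import cv2
im=cv2.imread('pics/top0.png')
a=cv2.resize(im[205:305,150:290],None,fx=5,fy=5,interpolation=cv2.INTER_CUBIC)[:, :]
b=cv2.resize(im[205:305,275:425],None,fx=5,fy=5,interpolation=cv2.INTER_CUBIC)
c=cv2.resize(im[205:305,150:425],None,fx=2.9,fy=2.9,interpolation=cv2.INTER_CUBIC)
cv2.imwrite('pics/b.png',b);cv2.imwrite('pics/a.png',a)
E
```

```text
(no output)
```

View pics/b.png

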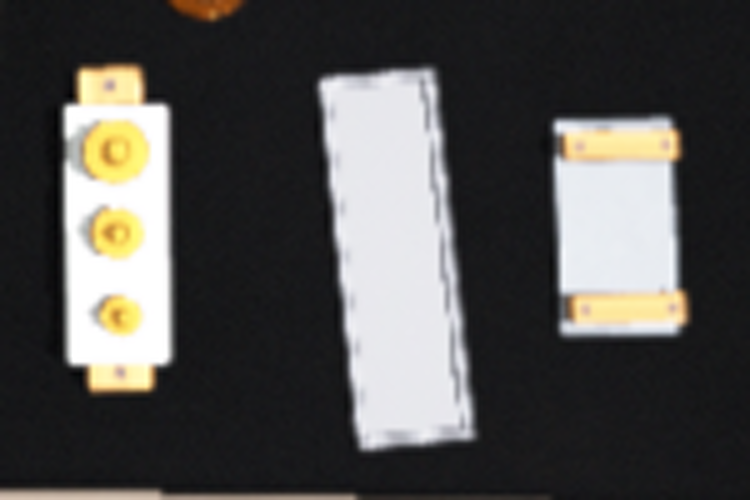

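View pics/a.png

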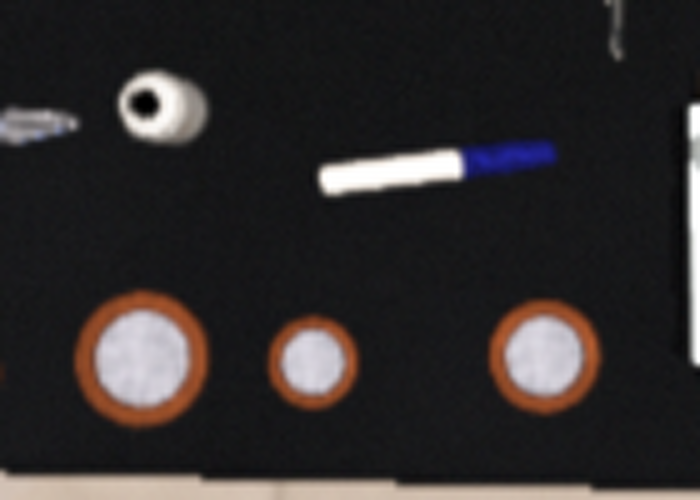

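The crops confirm the brass weights large, middle and small in order from far to near on the plate. I read these crop pixels:

| Crop | Item | Pixels |
|---|---|---|
| b | Knobs | (116,151), (117,231), (122,315) |
| b | Tray corners | (320,77), (435,68), (475,438), (361,450) |
| b | Bearers | (622,144), (628,308) |
| a | Saucers | L (142,359), S (313,363), M (545,356) |

```bash
cat > h.py <<'E'
import numpy as np
from scipy.spatial.transform import Rotation as R
def ray(m,u,v,z,fish=False):
    x=(u-m['cx'])/m['fx'];y=(v-m['cy'])/m['fy']
    if fish:
        r=np.hypot(x,y);s=np.sin(r)/max(r,1e-9);d=np.array([x*s,-y*s,-np.cos(r)])
    else: d=np.array([x,-y,-1])
    d=R.from_rotvec(m['attitude']).apply(d);p=np.array(m['position'])
    return (p+d*(z-p[2])/d[2])[:2]
def delta(o,x,y,z,yaw):
    "tool-frame shift and z turn to put TCP at x,y,z pointing down with tool y (closing line) at world angle yaw"
    Rt=R.from_rotvec(o['orientation'])
    sh=Rt.inv().apply(np.array([x,y,z])-o['ee_pos'])
    out=[]
    for k in(0,np.pi):
        yv=np.array([np.cos(yaw+k),np.sin(yaw+k),0]);zv=np.array([0,0,-1]);xv=np.cross(yv,zv)
        out.append((Rt.inv()*R.from_matrix(np.c_[xv,yv,zv])).as_rotvec())
    return sh.round(1),min(out,key=np.linalg.norm).round(4)
E
python3 - <<'E'
from h import *
from workcell import ctrl
m=ctrl.camera_model('top')
P={'wL':(0,116,151,86),'wM':(0,117,231,79),'wS':(0,122,315,73),
'sL':(1,142,359,9),'sS':(1,313,363,9),'sM':(1,545,356,9),'b1':(0,622,144,24),'b2':(0,628,308,24),
'p1':(0,65,104,38),'p2':(0,170,104,38),'p3':(0,172,363,38),'p4':(0,68,366,38),'bar1':(0,110,67,28),'bar2':(0,122,390,28),
't1':(0,320,77,10),'t2':(0,435,68,10),'t3':(0,475,438,10),'t4':(0,361,450,10)}
W={}
for k,(c,u,v,z) in P.items():
    W[k]=ray(m,(u+.5)/5-.5+(275,150)[c],(v+.5)/5-.5+205,z); print(k,W[k].round(1))
for a,b in(('p4','p1'),('p3','p2'),('wS','wL'),('bar2','bar1'),('t4','t1'),('t3','t2'),('b2','b1')):
    d=W[b]-W[a]; print(a,b,np.hypot(*d).round(1),np.arctan2(d[1],d[0]).round(3),((W[a]+W[b])/2).round(1))
print('tray',np.mean([W[f't{i}'] for i in range(1,5)],0),'plate',np.mean([W[f'p{i}'] for i in range(1,5)],0))
o=ctrl.get_obs();print(R.from_rotvec(o['orientation']).as_matrix().round(3))
E
```

```text
wL [557.8 -44.4]
wM [515.8 -46.2]
wS [471.7 -50.1]
sL [436.3 282.3]
sS [436.4 187.2]
sM [443.5  58.4]
b1 [ 570.7 -327.8]
b2 [ 480.4 -331.4]
p1 [584.3 -18.3]
p2 [585.8 -75.9]
p3 [445.  -79.7]
p4 [441.9 -23.2]
bar1 [606. -43.]
bar2 [429.  -53.4]
t1 [ 604.6 -161.9]
t2 [ 611.3 -226.4]
t3 [ 406.2 -250.6]
t4 [ 398.  -187.5]
p4 p1 142.5 0.035 [513.1 -20.8]
p3 p2 140.9 0.027 [515.4 -77.8]
wS wL 86.3 0.066 [514.7 -47.3]
bar2 bar1 177.3 0.059 [517.5 -48.2]
t4 t1 208.2 0.123 [ 501.3 -174.7]
t3 t2 206.5 0.118 [ 508.7 -238.5]
b2 b1 90.3 0.04 [ 525.6 -329.6]
tray [ 505.02605459 -206.60614096] plate [514.26189489 -49.26167087]
[[ 0.944  0.33  -0.   ]
 [ 0.33  -0.944  0.001]
 [ 0.    -0.001 -1.   ]]
```

```bash
python3 - <<'E'
from h import *
from workcell import ctrl
o=ctrl.get_obs()
print(delta(o,558,-45,200,-np.pi/2+.05))
E
```

```text
(array([ 511.8, -397.6,   22.5]), array([-1.400e-03,  2.000e-04,  2.868e-01]))
```

```bash
python3 -m inch '[{"xyz":[30,-24,1],"rot":[0,0,0.03]},{"xyz":[62,-48,3],"rot":[0,0,0.06]},{"xyz":[94,-73,4],"rot":[0,0,0.09]},{"xyz":[126,-98,6],"rot":[0,0,0.12]},{"xyz":[158,-123,7],"rot":[0,0,0.15]},{"xyz":[190,-148,8],"rot":[0,0,0.18]},{"xyz":[222,-172,10],"rot":[0,0,0.21]},{"xyz":[254,-197,11],"rot":[0,0,0.23]},{"xyz":[286,-222,12],"rot":[0,0,0.25]},{"xyz":[318,-247,14],"rot":[0,0,0.27]},{"xyz":[350,-272,15],"rot":[0,0,0.287]},{"xyz":[380,-295,16],"rot":[0,0,0.287]}]' 0
python3 - <<'E'
from h import *
from workcell import ctrl
o=ctrl.get_obs()
print(delta(o,540,-47,200,-np.pi/2+.05))
E
```

```text
t: 1.1
ee_pos: [468.3, -183.7, 206.5]
orientation: [-3.14, -0.077, 0.001]
ft_force: [0.0, -0.6, -0.2]
width: 88.0
grasp_force: 0.0
(array([  78.3, -133. ,    6.5]), array([-0.0003,  0.0003, -0.0009]))
```

```bash
python3 -m inch '[{"xyz":[18,-30,2],"rot":[0,0,0]},{"xyz":[36,-60,4],"rot":[0,0,0]},{"xyz":[54,-90,6],"rot":[0,0,0]},{"xyz":[70,-118,6],"rot":[0,0,0]},{"xyz":[78,-133,6],"rot":[0,0,0]},{"xyz":[78,-133,6],"rot":[0,0,0]},{"xyz":[78,-133,6],"rot":[0,0,0]}]'
python3 - <<'E'
from h import *
from workcell import ctrl
import cv2
m=ctrl.camera_model('wrist');print(m)
im=ctrl.get_image('wrist')[:,:,::-1]
import pickle;pickle.dump(m,open('m1.pkl','wb'))
cv2.imwrite('pics/w1.png',im)
cv2.imwrite('pics/w1b.png',cv2.resize(im,(800,600),interpolation=cv2.INTER_CUBIC))
E
```

```text
t: 1.68
ee_pos: [538.8, -48.5, 200.3]
orientation: [3.14, 0.082, -0.001]
ft_force: [-0.5, 0.2, -0.4]
width: 87.8
grasp_force: 0.0
{'fx': 325.19226210127806, 'fy': 325.19226210127806, 'cx': 278.62213436562377, 'cy': 209.60518581032824, 'position': array([608.89236013, -45.28236443, 361.74287796]), 'attitude': array([-0.21101976,  0.1999783 , -1.50885693])}
```

View pics/w1b.png

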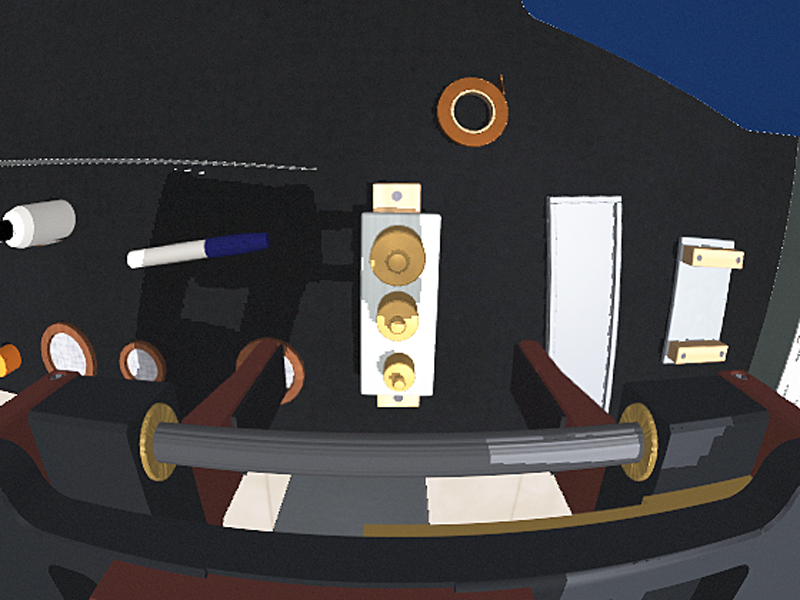

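The wrist view shows the knobs at (398,262), (398,327) and (399,383), the bar end dots at (397,197) and (397,397), and the bearer centres at about (714,258) and (699,352).

```bash
python3 - <<'E'
from h import *
from workcell import ctrl
import pickle
m=pickle.load(open('m1.pkl','rb'))
for k,u,v,z in(('wL',398,262,86),('wM',398,327,79),('wS',399,383,73),('bar1',397,197,28),('bar2',397,397,28),('b1',714,258,24),('b2',699.5,352,24),('sL',68,351,9),('sS',143,363,9),
 ('p1',362,212,38),('p2',441,215,38),('p3',433,395,38),('p4',362,393,38),('t1',550,197,10),('t2',621,197,10)):
    print(k,ray(m,(u+.5)/1.42857-.5,(v+.5)/1.42857-.5,z,True).round(1))
o=ctrl.get_obs()
for x,y in((557.5,-45),(516,-47.5),(472,-50)):print(delta(o,x,y,47,-np.pi/2+.05))
E
```

```text
wL [558.  -47.9]
wM [514.5 -50.1]
wS [472.1 -53. ]
bar1 [594.6 -45.2]
bar2 [438.2 -53.3]
b1 [ 569.9 -323.5]
b2 [ 482.6 -328.8]
sL [443.8 274.6]
sS [441.1 181.2]
p1 [583.4 -21.4]
p2 [584.2 -76.5]
p3 [446.3 -80.9]
p4 [445.2 -25.8]
t1 [ 602.9 -164. ]
t2 [ 609.8 -226.6]
(array([ 19.4,  -3.3, 153.3]), array([0.0001, 0.0011, 0.0006]))
(array([-22.2,  -2.9, 153.3]), array([0.0001, 0.0011, 0.0006]))
(array([-66.2,  -2.7, 153.4]), array([0.0001, 0.0011, 0.0006]))
```

```bash
python3 -m inch '[{"xyz":[10,-1,10],"rot":[0,0,0]},{"xyz":[19,-1.5,35],"rot":[0,0,0]},{"xyz":[19,-1.5,65],"rot":[0,0,0]},{"xyz":[19,-1.5,95],"rot":[0,0,0]},{"xyz":[19,-1.5,120],"rot":[0,0,0]},{"xyz":[19,-1.5,140],"rot":[0,0,0]},{"xyz":[19,-1.5,150],"rot":[0,0,0]},{"xyz":[19,-1.5,153],"rot":[0,0,0]},{"xyz":[19,-1.5,153],"rot":[0,0,0]}]' 0
python3 -m inch '[{"xyz":[0,0,0],"rot":[0,0,0]},{"xyz":[0,0,0],"rot":[0,0,0]},{"xyz":[0,0,0],"rot":[0,0,0]},{"xyz":[0,0,0],"rot":[0,0,0]},{"xyz":[0,0,0],"rot":[0,0,0]},{"xyz":[0,0,0],"rot":[0,0,0]},{"xyz":[0,0,0],"rot":[0,0,0]},{"xyz":[0,0,0],"rot":[0,0,0]},{"xyz":[0,0,0],"rot":[0,0,0]},{"xyz":[0,0,0],"rot":[0,0,0]}]' 255
```

```text
t: 2.48
ee_pos: [557.5, -47.5, 47.4]
orientation: [-3.141, -0.076, 0.002]
ft_force: [-0.4, 0.2, 0.4]
width: 87.7
grasp_force: 0.0
t: 3.32
ee_pos: [557.9, -46.7, 47.7]
orientation: [3.141, 0.078, -0.0]
ft_force: [-0.4, -0.4, 0.9]
width: 35.1
grasp_force: 30.0
```

```bash
python3 -m inch '[{"xyz":[0,0,-8],"rot":[0,0,0]},{"xyz":[0,0,-25],"rot":[0,0,0]},{"xyz":[0,0,-50],"rot":[0,0,0]},{"xyz":[0,0,-75],"rot":[0,0,0]},{"xyz":[-8,0,-95],"rot":[0,0,0]},{"xyz":[-25,-1,-105],"rot":[0,0,0]},{"xyz":[-50,-3,-105],"rot":[0,0,0]},{"xyz":[-75,-4,-105],"rot":[0,0,0]},{"xyz":[-100,-5,-105],"rot":[0,0,0]},{"xyz":[-115,-6,-105],"rot":[0,0,0]},{"xyz":[-120,-6,-105],"rot":[0,0,0]}]'
python3 -m inch '[{"xyz":[0.5,-10,0],"rot":[0,0,0]},{"xyz":[1,-30,0],"rot":[0,0,0]},{"xyz":[3,-60,0],"rot":[0,0,0]},{"xyz":[5,-95,0],"rot":[0,0,0]},{"xyz":[6.5,-130,0],"rot":[0,0,0]},{"xyz":[8,-165,0],"rot":[0,0,0]},{"xyz":[10,-200,0],"rot":[0,0,0]},{"xyz":[12,-235,0],"rot":[0,0,0]},{"xyz":[13,-265,0],"rot":[0,0,0]},{"xyz":[15,-295,0],"rot":[0,0,0]},{"xyz":[16,-315,0],"rot":[0,0,0]},{"xyz":[16.5,-325,0],"rot":[0,0,0]}]'
python3 - <<'E'
from h import *
from workcell import ctrl
import cv2,pickle
m=ctrl.camera_model('wrist')
im=ctrl.get_image('wrist')[:,:,::-1]
pickle.dump(m,open('m2.pkl','wb'));print(ctrl.get_obs()['ee_pos'])
cv2.imwrite('pics/w2b.png',cv2.resize(im,(800,600),interpolation=cv2.INTER_CUBIC))
E
```

```text
t: 4.23
ee_pos: [434.7, -46.4, 152.7]
orientation: [-3.14, -0.078, 0.004]
ft_force: [-0.5, -0.5, -1.7]
width: 35.2
grasp_force: 30.0
t: 5.23
ee_pos: [438.9, 282.6, 152.9]
orientation: [-3.139, -0.082, -0.003]
ft_force: [0.5, -1.0, -1.7]
width: 35.2
grasp_force: 30.0
[438.95241555 282.71368391 152.88844933]
```

View pics/w2b.png

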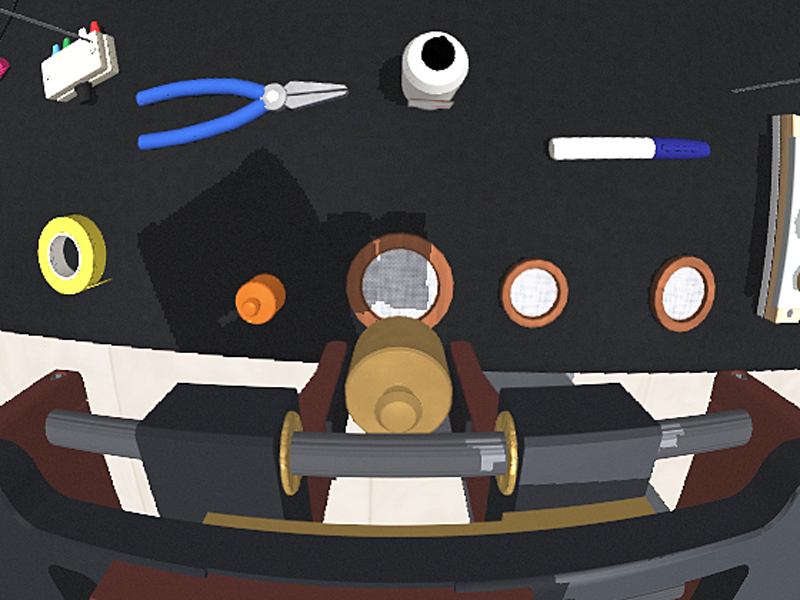

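The weight hangs upright in the grip. The saucers are at L (400,284), S (534,293) and M (683,294).

```bash
python3 - <<'E'
from h import *
import pickle
m=pickle.load(open('m2.pkl','rb'))
for k,u,v,z in(('sL',400,284,9),('Ltop',400,234,9),('sLl',347,285,9),('sLr',453,285,9),('sS',534,293.5,9),('St',534,259,9),('Sb',534,328,9),('sM',683,294,9),('Mtop',686,257,9),('Mbot',682,332,9)):
    print(k,ray(m,(u+.5)/1.42857-.5,(v+.5)/1.42857-.5,z,True).round(1))
E
```

```text
sL [438.  281.1]
Ltop [471.9 282.9]
sLl [435.5 317. ]
sLr [439.3 245.1]
sS [436.5 187.3]
St [460.8 190.2]
Sb [411.3 183.9]
sM [443.3  60.8]
Mtop [472.4  63.9]
Mbot [412.3  54.1]
```

```bash
python3 -m inch '[{"xyz":[-2.4,0.5,10],"rot":[0,0,0]},{"xyz":[-2.4,0.5,35],"rot":[0,0,0]},{"xyz":[-2.4,0.5,65],"rot":[0,0,0]},{"xyz":[-2.4,0.5,92],"rot":[0,0,0]},{"xyz":[-2.4,0.5,113],"rot":[0,0,0]},{"xyz":[-2.4,0.5,127],"rot":[0,0,0]},{"xyz":[-2.4,0.5,133],"rot":[0,0,0]},{"xyz":[-2.4,0.5,136],"rot":[0,0,0]},{"xyz":[-2.4,0.5,138],"rot":[0,0,0]},{"xyz":[-2.4,0.5,138.5],"rot":[0,0,0]},{"xyz":[-2.4,0.5,138.5],"rot":[0,0,0]}]'
```

```text
t: 6.2
ee_pos: [436.2, 278.2, 14.9]
orientation: [-3.14, -0.078, -0.002]
ft_force: [0.7, -0.3, -0.8]
width: 35.0
grasp_force: 30.0
```

```bash
python3 -m inch '[{"xyz":[0,-2,0],"rot":[0,0,0]},{"xyz":[0,-3.5,0],"rot":[0,0,0]},{"xyz":[0,-3.5,0.5],"rot":[0,0,0]},{"xyz":[0,-3.5,1],"rot":[0,0,0]},{"xyz":[0,-3.5,1],"rot":[0,0,0]}]'
```

```text
t: 6.62
ee_pos: [435.8, 282.0, 13.7]
orientation: [-3.14, -0.079, -0.001]
ft_force: [-0.7, 1.2, 4.0]
width: 35.2
grasp_force: 30.0
```

```bash
python3 -m inch '[{"xyz":[0,0,0],"rot":[0,0,0]},{"xyz":[0,0,0],"rot":[0,0,0]},{"xyz":[0,0,0],"rot":[0,0,0]},{"xyz":[0,0,0],"rot":[0,0,0]},{"xyz":[0,0,-8],"rot":[0,0,0]},{"xyz":[0,0,-25],"rot":[0,0,0]},{"xyz":[0,0,-50],"rot":[0,0,0]},{"xyz":[0,0,-80],"rot":[0,0,0]},{"xyz":[0,0,-110],"rot":[0,0,0]},{"xyz":[0,0,-130],"rot":[0,0,0]},{"xyz":[0,0,-138],"rot":[0,0,0]},{"xyz":[0,0,-138],"rot":[0,0,0]}]' 70
python3 -m inch '[{"xyz":[0,10,0],"rot":[0,0,0]},{"xyz":[0,30,0],"rot":[0,0,0]},{"xyz":[0,60,0],"rot":[0,0,0]},{"xyz":[0,95,0],"rot":[0,0,0]},{"xyz":[0,130,0],"rot":[0,0,0]},{"xyz":[0,165,0],"rot":[0,0,0]},{"xyz":[0,200,0],"rot":[0,0,0]},{"xyz":[0,235,0],"rot":[0,0,0]},{"xyz":[0,270,0],"rot":[0,0,0]},{"xyz":[0,300,0],"rot":[0,0,0]},{"xyz":[0,320,0],"rot":[0,0,0]},{"xyz":[0,330,0],"rot":[0,0,0]}]'
python3 -m inch '[{"xyz":[0,0,0],"rot":[0,0,0]},{"xyz":[0,0,0],"rot":[0,0,0]}]'
python3 - <<'E'
from h import *
from workcell import ctrl
import cv2,pickle
o=ctrl.get_obs();print(o['ee_pos'],o['width'])
print(delta(o,514.5,-49,46.5,-np.pi/2+.05))
cv2.imwrite('pics/t3.png',cv2.resize(ctrl.get_image('top')[200:310,150:310,::-1],None,fx=5,fy=5,interpolation=cv2.INTER_CUBIC))
E
```

```text
t: 7.62
ee_pos: [436.6, 282.3, 153.4]
orientation: [-3.138, -0.078, -0.006]
ft_force: [-0.5, 0.1, -0.1]
width: 63.2
grasp_force: 0.0
t: 8.62
ee_pos: [450.4, -50.4, 149.5]
orientation: [-3.141, -0.074, 0.005]
ft_force: [1.0, 0.1, 0.1]
width: 63.9
grasp_force: 0.0
t: 8.78
ee_pos: [451.0, -47.9, 150.2]
orientation: [-3.14, -0.076, 0.003]
ft_force: [-0.3, -0.6, 0.2]
width: 63.9
grasp_force: 0.0
[450.99630478 -47.93991789 150.19427262] 63.863771844753224
(array([ 63.6,   4.2, 103.6]), array([-0.0006,  0.0022, -0.0015]))
```

View pics/t3.png

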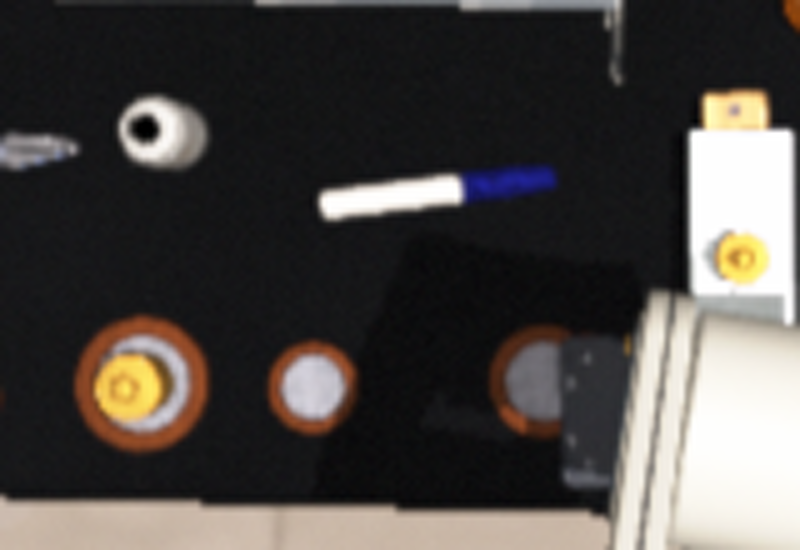

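The large weight stands in its saucer, with the knob at (123,388) against a saucer centre of (142,384). I'll check how much of that offset is parallax.

```bash
python3 - <<'E'
from h import *
from workcell import ctrl
m=ctrl.camera_model('top')
for u,v,z in((123,388,52),(142,384,9),(313,388,9),(742,257,79)): print(ray(m,(u+.5)/5-.5+150,(v+.5)/5-.5+200,z).round(1))
E
```

```text
[436.8 283.1]
[436.3 282.3]
[436.4 187.2]
[515.3 -46.2]
```

```bash
python3 -m inch '[{"xyz":[10,1,0],"rot":[0,0,0]},{"xyz":[30,2,0],"rot":[0,0,0]},{"xyz":[50,3,0],"rot":[0,0,0]},{"xyz":[61,3,8],"rot":[0,0,0]},{"xyz":[64,3,28],"rot":[0,0,0]},{"xyz":[64,3,53],"rot":[0,0,0]},{"xyz":[64,3,77],"rot":[0,0,0]},{"xyz":[64,3,94],"rot":[0,0,0]},{"xyz":[64,3,101],"rot":[0,0,0]},{"xyz":[64,3,103],"rot":[0,0,0]},{"xyz":[64,3,103],"rot":[0,0,0]},{"xyz":[64,3,103],"rot":[0,0,0]}]' 70
python3 -m inch '[{"xyz":[0,0,0],"rot":[0,0,0]},{"xyz":[0,0,0],"rot":[0,0,0]},{"xyz":[0,0,0],"rot":[0,0,0]},{"xyz":[0,0,0],"rot":[0,0,0]},{"xyz":[0,0,0],"rot":[0,0,0]},{"xyz":[0,0,0],"rot":[0,0,0]},{"xyz":[0,0,0],"rot":[0,0,0]},{"xyz":[0,0,0],"rot":[0,0,0]}]' 255
```

```text
t: 9.83
ee_pos: [516.9, -47.4, 49.0]
orientation: [3.14, 0.079, 0.002]
ft_force: [-0.4, 0.0, -0.1]
width: 63.8
grasp_force: 0.0
t: 10.5
ee_pos: [516.1, -47.9, 48.4]
orientation: [3.14, 0.078, 0.0]
ft_force: [-0.3, -0.7, 3.9]
width: 27.9
grasp_force: 30.0
```

```bash
python3 -m inch '[{"xyz":[0,0,-8],"rot":[0,0,0]},{"xyz":[0,0,-25],"rot":[0,0,0]},{"xyz":[0,0,-50],"rot":[0,0,0]},{"xyz":[0,0,-75],"rot":[0,0,0]},{"xyz":[-10,-1,-92],"rot":[0,0,0]},{"xyz":[-30,-2,-100],"rot":[0,0,0]},{"xyz":[-52,-3,-100],"rot":[0,0,0]},{"xyz":[-68,-10,-100],"rot":[0,0,0]},{"xyz":[-71,-35,-100],"rot":[0,0,0]},{"xyz":[-70,-65,-100],"rot":[0,0,0]},{"xyz":[-68,-92,-100],"rot":[0,0,0]},{"xyz":[-67.5,-107,-100],"rot":[0,0,0]}]'
python3 -m inch '[{"xyz":[0,-3.5,0],"rot":[0,0,0]},{"xyz":[0,-3.5,10],"rot":[0,0,0]},{"xyz":[0,-3.5,35],"rot":[0,0,0]},{"xyz":[0,-3.5,65],"rot":[0,0,0]},{"xyz":[0,-3.5,90],"rot":[0,0,0]},{"xyz":[0,-3.5,108],"rot":[0,0,0]},{"xyz":[0,-3.5,116],"rot":[0,0,0]},{"xyz":[0,-3.5,116],"rot":[0,0,0]},{"xyz":[0,-3.5,116],"rot":[0,0,0]}]'
```

```text
t: 11.5
ee_pos: [442.9, 57.7, 148.6]
orientation: [-3.14, -0.079, -0.0]
ft_force: [0.2, 0.1, -1.8]
width: 28.0
grasp_force: 30.0
t: 12.25
ee_pos: [442.9, 58.6, 32.0]
orientation: [3.141, 0.077, -0.002]
ft_force: [1.0, -0.1, -1.4]
width: 28.0
grasp_force: 30.0
```

```bash
python3 -m inch '[{"xyz":[0.8,0,5],"rot":[0,0,0]},{"xyz":[0.8,0,11],"rot":[0,0,0]},{"xyz":[0.8,0,14.5],"rot":[0,0,0]},{"xyz":[0.8,0,16.5],"rot":[0,0,0]},{"xyz":[0.8,0,17.5],"rot":[0,0,0]},{"xyz":[0.8,0,17.5],"rot":[0,0,0]}]'
```

```text
t: 12.75
ee_pos: [443.8, 59.3, 14.6]
orientation: [-3.141, -0.078, 0.0]
ft_force: [-0.6, 0.2, -0.3]
width: 27.9
grasp_force: 30.0
```

```bash
python3 -m inch '[{"xyz":[0,0,0.5],"rot":[0,0,0]},{"xyz":[0,0,0.8],"rot":[0,0,0]},{"xyz":[0,0,0.8],"rot":[0,0,0]}]'; python3 -m inch '[{"xyz":[0,0,0],"rot":[0,0,0]},{"xyz":[0,0,0],"rot":[0,0,0]},{"xyz":[0,0,0],"rot":[0,0,0]},{"xyz":[0,0,0],"rot":[0,0,0]},{"xyz":[0,0,-8],"rot":[0,0,0]},{"xyz":[0,0,-25],"rot":[0,0,0]},{"xyz":[0,0,-50],"rot":[0,0,0]},{"xyz":[0,0,-80],"rot":[0,0,0]},{"xyz":[0,0,-100],"rot":[0,0,0]},{"xyz":[0,8,-108],"rot":[0,0,0]},{"xyz":[0,28,-110],"rot":[0,0,0]},{"xyz":[0,50,-110],"rot":[0,0,0]}]' 70
python3 -m inch '[{"xyz":[10,20,0],"rot":[0,0,0]},{"xyz":[20,40,0],"rot":[0,0,0]},{"xyz":[23,55,0],"rot":[0,0,0]},{"xyz":[23,60,0],"rot":[0,0,0]},{"xyz":[23,60,0],"rot":[0,0,0]},{"xyz":[23,60,0],"rot":[0,0,0]}]'
python3 - <<'E'
from h import *
from workcell import ctrl
o=ctrl.get_obs();print(o['ee_pos'],o['width'])
print(delta(o,472,-51,46.5,-np.pi/2+.05))
E
```

```text
t: 13.0
ee_pos: [443.9, 59.3, 14.4]
orientation: [-3.141, -0.078, -0.0]
ft_force: [-1.4, 0.1, 6.1]
width: 28.0
grasp_force: 30.0
t: 14.0
ee_pos: [446.8, 8.9, 124.8]
orientation: [3.14, 0.082, 0.003]
ft_force: [-0.1, -0.4, 0.1]
width: 63.7
grasp_force: 0.0
t: 14.5
ee_pos: [471.4, -49.4, 123.5]
orientation: [-3.14, -0.077, 0.002]
ft_force: [-0.1, 0.6, 0.4]
width: 63.7
grasp_force: 0.0
[471.44686984 -49.44520003 123.46695791] 63.71474935575434
(array([ 0.6,  1.6, 77. ]), array([-0.0004,  0.0013, -0.0011]))
```

```bash
python3 -m inch '[{"xyz":[0.5,1.5,10],"rot":[0,0,0]},{"xyz":[0.5,1.5,32],"rot":[0,0,0]},{"xyz":[0.5,1.5,55],"rot":[0,0,0]},{"xyz":[0.5,1.5,70],"rot":[0,0,0]},{"xyz":[0.5,1.5,76],"rot":[0,0,0]},{"xyz":[0.5,1.5,77],"rot":[0,0,0]},{"xyz":[0.5,1.5,77],"rot":[0,0,0]},{"xyz":[0.5,1.5,77],"rot":[0,0,0]}]' 70
python3 -m inch '[{"xyz":[0,0,0],"rot":[0,0,0]},{"xyz":[0,0,0],"rot":[0,0,0]},{"xyz":[0,0,0],"rot":[0,0,0]},{"xyz":[0,0,0],"rot":[0,0,0]},{"xyz":[0,0,0],"rot":[0,0,0]},{"xyz":[0,0,0],"rot":[0,0,0]},{"xyz":[0,0,0],"rot":[0,0,0]},{"xyz":[0,0,0],"rot":[0,0,0]}]' 255
```

```text
t: 15.17
ee_pos: [473.3, -50.7, 47.4]
orientation: [3.141, 0.079, 0.001]
ft_force: [0.7, 0.6, -0.2]
width: 63.9
grasp_force: 0.0
t: 15.83
ee_pos: [473.0, -51.0, 47.0]
orientation: [3.141, 0.078, 0.0]
ft_force: [-0.9, -0.3, 1.9]
width: 21.8
grasp_force: 30.0
```

```bash
python3 -m inch '[{"xyz":[0,0,-8],"rot":[0,0,0]},{"xyz":[0,0,-25],"rot":[0,0,0]},{"xyz":[0,0,-50],"rot":[0,0,0]},{"xyz":[-5,-5,-75],"rot":[0,0,0]},{"xyz":[-20,-20,-95],"rot":[0,0,0]},{"xyz":[-33,-50,-100],"rot":[0,0,0]},{"xyz":[-32,-85,-100],"rot":[0,0,0]},{"xyz":[-30,-122,-100],"rot":[0,0,0]},{"xyz":[-28,-160,-100],"rot":[0,0,0]},{"xyz":[-26,-195,-100],"rot":[0,0,0]},{"xyz":[-25,-225,-100],"rot":[0,0,0]},{"xyz":[-24.5,-239,-100],"rot":[0,0,0]}]'
python3 -m inch '[{"xyz":[0,0,0],"rot":[0,0,0]},{"xyz":[0,0,10],"rot":[0,0,0]},{"xyz":[0,0,35],"rot":[0,0,0]},{"xyz":[0,0,65],"rot":[0,0,0]},{"xyz":[0,0,90],"rot":[0,0,0]},{"xyz":[0,0,108],"rot":[0,0,0]},{"xyz":[0,0,116],"rot":[0,0,0]},{"xyz":[0,0,116],"rot":[0,0,0]},{"xyz":[0,0,116],"rot":[0,0,0]}]'
```

```text
t: 16.83
ee_pos: [436.5, 189.7, 147.6]
orientation: [-3.14, -0.082, -0.002]
ft_force: [0.5, -0.4, -0.3]
width: 22.1
grasp_force: 30.0
t: 17.58
ee_pos: [436.4, 185.7, 30.8]
orientation: [3.14, 0.077, -0.002]
ft_force: [0.5, -0.1, -0.5]
width: 21.8
grasp_force: 30.0
```

```bash
python3 -m inch '[{"xyz":[0.8,-1.2,5],"rot":[0,0,0]},{"xyz":[0.8,-1.2,11],"rot":[0,0,0]},{"xyz":[0.8,-1.2,14.5],"rot":[0,0,0]},{"xyz":[0.8,-1.2,16.5],"rot":[0,0,0]},{"xyz":[0.8,-1.2,17.5],"rot":[0,0,0]},{"xyz":[0.8,-1.2,17.5],"rot":[0,0,0]}]'
```

```text
t: 18.08
ee_pos: [437.2, 187.8, 13.3]
orientation: [3.141, 0.079, -0.0]
ft_force: [-0.9, 0.4, -0.7]
width: 21.8
grasp_force: 30.0
```

```bash
python3 -m inch '[{"xyz":[0,0,0.4],"rot":[0,0,0]},{"xyz":[0,0,0.4],"rot":[0,0,0]}]'; python3 -m inch '[{"xyz":[0,0,0],"rot":[0,0,0]},{"xyz":[0,0,0],"rot":[0,0,0]},{"xyz":[0,0,0],"rot":[0,0,0]},{"xyz":[0,0,0],"rot":[0,0,0]},{"xyz":[0,0,-8],"rot":[0,0,0]},{"xyz":[0,0,-25],"rot":[0,0,0]},{"xyz":[0,0,-50],"rot":[0,0,0]},{"xyz":[0,0,-80],"rot":[0,0,0]},{"xyz":[0,0,-100],"rot":[0,0,0]},{"xyz":[0,8,-118],"rot":[0,0,0]},{"xyz":[0,28,-124],"rot":[0,0,0]},{"xyz":[0,55,-126],"rot":[0,0,0]}]' 70
python3 -m inch '[{"xyz":[0,33,0],"rot":[0,0,0]},{"xyz":[0,66,0],"rot":[0,0,0]},{"xyz":[0,98,0],"rot":[0,0,0]},{"xyz":[10,130,0],"rot":[0,0,0]},{"xyz":[30,160,0],"rot":[0,0,0]},{"xyz":[55,178,0],"rot":[0,0,0]},{"xyz":[67,184,0],"rot":[0,0,0]},{"xyz":[67,184,0],"rot":[0,0,0]},{"xyz":[67,184,0],"rot":[0,0,0]},{"xyz":[67,184,0],"rot":[0,0,0]}]' 0
python3 - <<'E'
from h import *
from workcell import ctrl
import cv2,pickle
o=ctrl.get_obs();print(o['ee_pos'],o['width'])
pickle.dump(ctrl.camera_model('wrist'),open('m4.pkl','wb'))
a=cv2.resize(ctrl.get_image('wrist')[:,:,::-1],(800,600),interpolation=cv2.INTER_CUBIC)[150:420]
b=cv2.resize(ctrl.get_image('top')[240:302,150:310,::-1],None,fx=5,fy=5,interpolation=cv2.INTER_CUBIC)
cv2.imwrite('pics/t4.png',np.vstack([a,b]))
print(delta(o,514.5,-50,16,-np.pi/2+.055))
E
```

```text
t: 18.25
ee_pos: [437.4, 187.9, 13.1]
orientation: [-3.141, -0.078, -0.0]
ft_force: [1.1, 0.5, -0.3]
width: 22.0
grasp_force: 30.0
t: 19.25
ee_pos: [441.3, 133.6, 141.4]
orientation: [-3.139, -0.082, -0.007]
ft_force: [0.7, 0.1, -0.2]
width: 63.8
grasp_force: 0.0
t: 20.08
ee_pos: [514.7, -47.0, 138.9]
orientation: [-3.14, -0.079, 0.002]
ft_force: [-0.3, 0.3, -1.1]
width: 87.6
grasp_force: 0.0
[514.72946248 -47.04097282 138.89467424] 87.64073278832433
(array([ -0.2,   3. , 122.9]), array([-0.0004,  0.0015, -0.0049]))
```

View pics/t4.png

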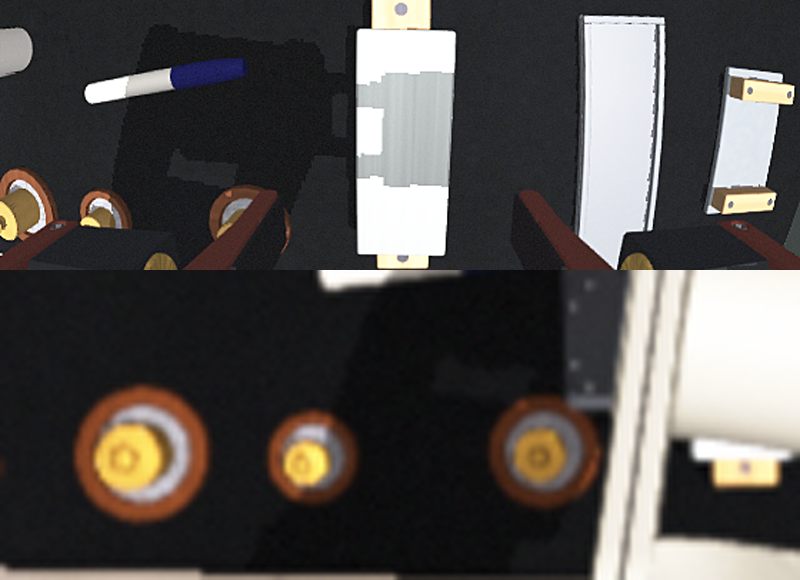

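All three weights stand in their saucers: knobs L (123,458), S (302,464) and M (539,457). The plate's wrist-image corners are about (357,179), (455,181), (447,406) and (357,404).

```bash
python3 - <<'E'
from h import *
from workcell import ctrl
import pickle
m=ctrl.camera_model('top')
for u,v,z in((302,194,39),(539,187,45)): print(ray(m,(u+.5)/5-.5+150,(v+.5)/5-.5+240,z).round(1))
m=pickle.load(open('m4.pkl','rb'))
C=[ray(m,(u+.5)/1.42857-.5,(v+.5)/1.42857-.5,38,True) for u,v in((357,179),(455,181),(447,406),(357,404))]
print(np.round(C,1),np.mean(C,0))
E
```

```text
[435.1 188.8]
[442.5  60.2]
[[582.7 -20.9]
 [584.5 -75.9]
 [445.4 -82.2]
 [444.  -24.8]] [514.1495004  -50.94666125]
```

```bash
python3 -m inch '[{"xyz":[0,3,10],"rot":[0,0,0]},{"xyz":[0,3,30],"rot":[0,0,0]},{"xyz":[0,3,58],"rot":[0,0,0]},{"xyz":[0,3,85],"rot":[0,0,0]},{"xyz":[0,3,105],"rot":[0,0,0]},{"xyz":[0,3,117],"rot":[0,0,0]},{"xyz":[0,3,122],"rot":[0,0,0]},{"xyz":[0,3,122],"rot":[0,0,0]},{"xyz":[0,3,122],"rot":[0,0,0]}]' 0
python3 -m inch '[{"xyz":[0,0,0],"rot":[0,0,0]},{"xyz":[0,0,0],"rot":[0,0,0]},{"xyz":[0,0,0],"rot":[0,0,0]},{"xyz":[0,0,0],"rot":[0,0,0]},{"xyz":[0,0,0],"rot":[0,0,0]},{"xyz":[0,0,0],"rot":[0,0,0]},{"xyz":[0,0,0],"rot":[0,0,0]},{"xyz":[0,0,0],"rot":[0,0,0]}]' 255
```

```text
t: 20.93
ee_pos: [516.5, -50.5, 17.3]
orientation: [3.141, 0.079, 0.001]
ft_force: [-0.7, -0.2, 0.6]
width: 87.9
grasp_force: 0.0
t: 21.6
ee_pos: [516.5, -50.6, 17.4]
orientation: [-3.141, -0.078, -0.001]
ft_force: [-1.3, 1.4, 6.6]
width: 55.6
grasp_force: 29.9
```

```bash
python3 -m inch '[{"xyz":[0,0,-4],"rot":[0,0,0]},{"xyz":[0,0,-15],"rot":[0,0,0]},{"xyz":[0,0,-35],"rot":[0,0,0]},{"xyz":[0,0,-60],"rot":[0,0,0]},{"xyz":[0,5,-80],"rot":[0,0,0]},{"xyz":[0,20,-95],"rot":[0,0,0]},{"xyz":[-1,45,-100],"rot":[0,0,0]},{"xyz":[-1,75,-100],"rot":[0,0,0]},{"xyz":[-1,108,-100],"rot":[0,0,0]},{"xyz":[-1,141,-100],"rot":[0,0,0]},{"xyz":[-2,174,-100],"rot":[0,0,0]},{"xyz":[-2,205,-100],"rot":[0,0,0]}]'
python3 -m inch '[{"xyz":[0,28,0],"rot":[0,0,0]},{"xyz":[0,50,0],"rot":[0,0,0]},{"xyz":[0,65,0],"rot":[0,0,0]},{"xyz":[0,72,0],"rot":[0,0,0]},{"xyz":[0,73,0],"rot":[0,0,0]},{"xyz":[0,73,0],"rot":[0,0,0]},{"xyz":[0,73,0],"rot":[0,0,0]}]'
python3 - <<'E'
from h import *
from workcell import ctrl
import cv2,pickle
o=ctrl.get_obs();print(o['ee_pos'],o['width'])
pickle.dump(ctrl.camera_model('wrist'),open('m5.pkl','wb'))
cv2.imwrite('pics/w5.png',cv2.resize(ctrl.get_image('wrist')[:,:,::-1],(800,600),interpolation=cv2.INTER_CUBIC))
E
```

```text
t: 22.6
ee_pos: [523.9, -257.1, 117.6]
orientation: [3.141, 0.078, -0.0]
ft_force: [0.3, 0.5, -2.8]
width: 55.8
grasp_force: 29.9
t: 23.18
ee_pos: [527.8, -327.0, 116.8]
orientation: [-3.14, -0.08, 0.001]
ft_force: [-0.1, -0.0, -3.2]
width: 55.6
grasp_force: 29.9
[ 527.83460554 -326.99739491  116.83686867] 55.55547650712895
```

View pics/w5.png

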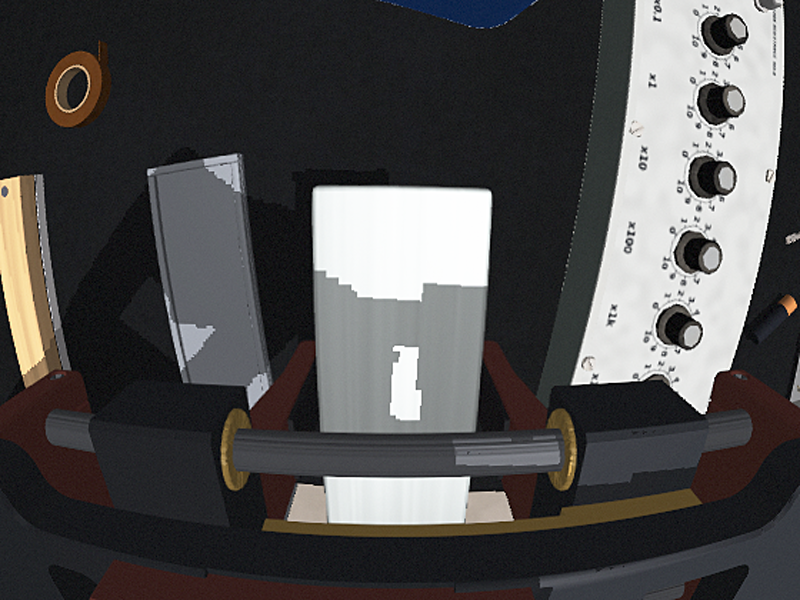

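The plate is held level and square and hides the rest, so I'll place it with the earlier measurement.

```bash
python3 -m inch '[{"xyz":[0,2,10],"rot":[0,0,0]},{"xyz":[0,2,32],"rot":[0,0,0]},{"xyz":[0,2,57],"rot":[0,0,0]},{"xyz":[0,2,78],"rot":[0,0,0]},{"xyz":[0,2,92],"rot":[0,0,0]},{"xyz":[0,2,98],"rot":[0,0,0]},{"xyz":[0,2,101],"rot":[0,0,0]},{"xyz":[0,2,102.5],"rot":[0,0,0]},{"xyz":[0,2,102.5],"rot":[0,0,0]}]'
```

```text
t: 23.98
ee_pos: [528.8, -330.6, 15.1]
orientation: [3.14, 0.078, 0.001]
ft_force: [0.3, -0.4, -1.8]
width: 55.9
grasp_force: 29.9
```

```bash
python3 -m inch '[{"xyz":[0,-0.8,0.5],"rot":[0,0,0]},{"xyz":[0,-0.8,1],"rot":[0,0,0]},{"xyz":[0,-0.8,1.4],"rot":[0,0,0]},{"xyz":[0,-0.8,1.4],"rot":[0,0,0]}]'
```

```text
t: 24.32
ee_pos: [528.4, -329.7, 13.6]
orientation: [3.14, 0.078, 0.001]
ft_force: [0.2, 0.6, -2.3]
width: 55.4
grasp_force: 29.9
```

```bash
python3 -m inch '[{"xyz":[0,0,0.4],"rot":[0,0,0]},{"xyz":[0,0,0.4],"rot":[0,0,0]},{"xyz":[0,0,0],"rot":[0,0,0]},{"xyz":[0,0,0],"rot":[0,0,0]},{"xyz":[0,0,-8],"rot":[0,0,0]},{"xyz":[0,0,-25],"rot":[0,0,0]},{"xyz":[0,0,-50],"rot":[0,0,0]},{"xyz":[0,0,-80],"rot":[0,0,0]},{"xyz":[0,0,-105],"rot":[0,0,0]},{"xyz":[0,-8,-120],"rot":[0,0,0]},{"xyz":[0,-28,-125],"rot":[0,0,0]},{"xyz":[0,-55,-125],"rot":[0,0,0]}]' 30
python3 -m inch '[{"xyz":[0,-33,0],"rot":[0,0,0]},{"xyz":[0,-66,0],"rot":[0,0,0]},{"xyz":[0,-99,0],"rot":[0,0,0]},{"xyz":[0,-132,0],"rot":[0,0,0]},{"xyz":[0,-165,0],"rot":[0,0,0]},{"xyz":[0,-195,0],"rot":[0,0,0]},{"xyz":[0,-215,0],"rot":[0,0,0]},{"xyz":[0,-222,0],"rot":[0,0,0]},{"xyz":[0,-222,0],"rot":[0,0,0]},{"xyz":[0,-222,0],"rot":[0,0,0]}]'
python3 - <<'E'
from h import *
from workcell import ctrl
import cv2,pickle
o=ctrl.get_obs();print(o['ee_pos'],o['width'])
pickle.dump(ctrl.camera_model('wrist'),open('m6.pkl','wb'))
a=cv2.resize(ctrl.get_image('wrist')[:,:,::-1],(800,600),interpolation=cv2.INTER_CUBIC)[140:420]
b=cv2.resize(ctrl.get_image('top')[210:274,320:448,::-1],None,fx=5,fy=5,interpolation=cv2.INTER_CUBIC)
b=cv2.copyMakeBorder(b,0,0,0,160,cv2.BORDER_CONSTANT)
cv2.imwrite('pics/t6.png',np.vstack([a,b]))
print(delta(o,516,-49,14,-np.pi/2+.055))
E
```

```text
t: 25.32
ee_pos: [526.8, -276.1, 141.0]
orientation: [3.138, 0.075, 0.007]
ft_force: [-0.7, 0.9, 0.6]
width: 77.6
grasp_force: 0.0
t: 26.15
ee_pos: [514.7, -53.2, 138.5]
orientation: [3.14, 0.079, 0.001]
ft_force: [0.7, 0.5, -0.0]
width: 76.9
grasp_force: 0.0
[514.70280037 -53.17865659 138.5046576 ] 76.89890617729911
(array([  1.4,  -4.2, 124.5]), array([ 0.0004, -0.0007, -0.0044]))
```

View pics/t6.png

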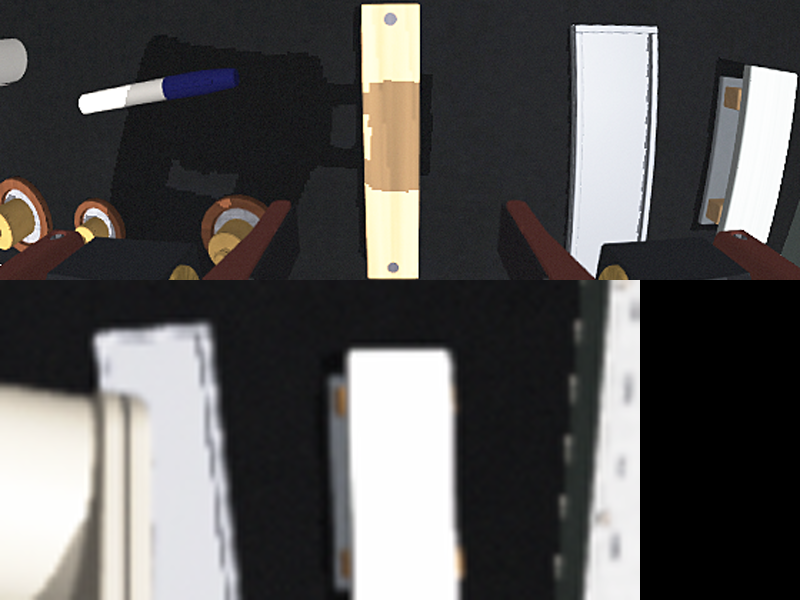

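The plate lies across both bearers, with its far edge at (348..452, 349). The bar is bare, with its end dots at (390,159) and (393,407).

```bash
python3 - <<'E'
from h import *
from workcell import ctrl
import pickle
m=ctrl.camera_model('top')
for u,v in((348,69),(452,69),(352,300),(456,300)): print(ray(m,(u+.5)/5-.5+320,(v+.5)/5-.5+210,34).round(1))
m=pickle.load(open('m6.pkl','rb'))
C=[ray(m,(u+.5)/1.42857-.5,(v+.5)/1.42857-.5,28,True) for u,v in((390,159),(393,407))]
print(np.round(C,1),np.mean(C,0))
o=ctrl.get_obs()
print(delta(o,516.5,-50,14,-np.pi/2+.05))
E
```

```text
[ 597.1 -297.9]
[ 598.6 -355.2]
[ 470.8 -300.7]
[ 472.2 -357.6]
[[595.4 -44.8]
 [438.3 -54.2]] [516.85054682 -49.49690505]
(array([  2. ,  -3.9, 124.3]), array([ 0.0003, -0.0005, -0.0011]))
```

```bash
python3 -m inch '[{"xyz":[2,-3.7,10],"rot":[0,0,0]},{"xyz":[2,-3.7,30],"rot":[0,0,0]},{"xyz":[2,-3.7,58],"rot":[0,0,0]},{"xyz":[2,-3.7,85],"rot":[0,0,0]},{"xyz":[2,-3.7,105],"rot":[0,0,0]},{"xyz":[2,-3.7,118],"rot":[0,0,0]},{"xyz":[2,-3.7,124],"rot":[0,0,0]},{"xyz":[2,-3.7,125],"rot":[0,0,0]},{"xyz":[2,-3.7,125],"rot":[0,0,0]}]' 30
python3 -m inch '[{"xyz":[0,0,0],"rot":[0,0,0]},{"xyz":[0,0,0],"rot":[0,0,0]},{"xyz":[0,0,0],"rot":[0,0,0]},{"xyz":[0,0,0],"rot":[0,0,0]},{"xyz":[0,0,0],"rot":[0,0,0]},{"xyz":[0,0,0],"rot":[0,0,0]},{"xyz":[0,0,0],"rot":[0,0,0]},{"xyz":[0,0,0],"rot":[0,0,0]},{"xyz":[0,0,0],"rot":[0,0,0]}]' 255
```

```text
t: 27.0
ee_pos: [516.1, -49.5, 12.7]
orientation: [-3.141, -0.077, 0.001]
ft_force: [-0.0, -0.4, 0.1]
width: 77.4
grasp_force: 0.0
t: 27.75
ee_pos: [516.2, -49.0, 13.2]
orientation: [3.141, 0.079, 0.0]
ft_force: [0.1, 0.7, 2.9]
width: 34.0
grasp_force: 30.0
```

```bash
python3 -m inch '[{"xyz":[0,0,-5],"rot":[0,0,0]},{"xyz":[0,0,-18],"rot":[0,0,0]},{"xyz":[0,2,-38],"rot":[0,0,-0.01]},{"xyz":[-1,12,-55],"rot":[0,0,-0.02]},{"xyz":[-3,32,-65],"rot":[0,0,-0.03]},{"xyz":[-6,60,-70],"rot":[0,0,-0.04]},{"xyz":[-10,90,-70],"rot":[0,0,-0.05]},{"xyz":[-14,117,-70],"rot":[0,0,-0.06]},{"xyz":[-17,140,-70],"rot":[0,0,-0.067]},{"xyz":[-19,153,-70],"rot":[0,0,-0.067]},{"xyz":[-19.8,157,-70],"rot":[0,0,-0.067]},{"xyz":[-19.8,157,-70],"rot":[0,0,-0.067]}]'
python3 -m inch '[{"xyz":[0,0,8],"rot":[0,0,0]},{"xyz":[0,0,22],"rot":[0,0,0]},{"xyz":[0,0,32],"rot":[0,0,0]},{"xyz":[0,0,40],"rot":[0,0,0]},{"xyz":[0,0,45],"rot":[0,0,0]},{"xyz":[0,0,45],"rot":[0,0,0]},{"xyz":[0,0,45],"rot":[0,0,0]}]'
python3 - <<'E'
from h import *
from workcell import ctrl
import cv2,pickle
o=ctrl.get_obs();print(o['ee_pos'],o['width'],delta(o,504.5,-207,18,-np.pi/2+.118))
cv2.imwrite('pics/w7.png',cv2.resize(ctrl.get_image('wrist')[:,:,::-1],(800,600),interpolation=cv2.INTER_CUBIC))
E
```

```text
t: 28.75
ee_pos: [503.8, -207.3, 82.9]
orientation: [-3.136, -0.18, 0.001]
ft_force: [-0.6, 0.4, -2.5]
width: 33.7
grasp_force: 30.0
t: 29.33
ee_pos: [504.1, -206.5, 37.7]
orientation: [-3.136, -0.184, 0.001]
ft_force: [0.5, -0.0, -2.3]
width: 34.1
grasp_force: 30.0
[ 504.14815218 -206.49429745   37.73919589] 34.149227698293636 (array([ 0.3,  0.6, 19.7]), array([-0.0004,  0.0007, -0.0008]))
```

View pics/w7.png

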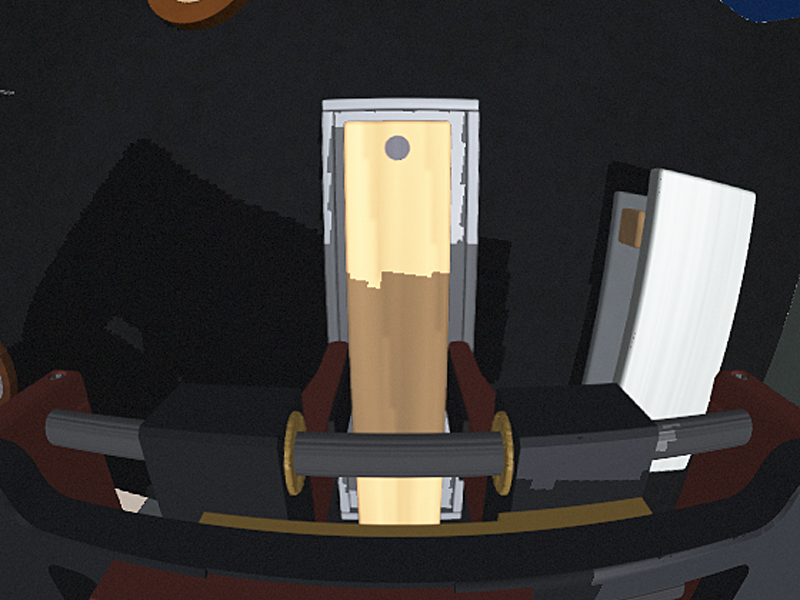

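The bar is centred over the tray: the bar spans 343 to 450, the tray 323 to 479, and the far-end gap is fine. I'll lower it.

```bash
python3 -m inch '[{"xyz":[0.3,1,5],"rot":[0,0,0]},{"xyz":[0.3,1,11],"rot":[0,0,0]},{"xyz":[0.3,1,15],"rot":[0,0,0]},{"xyz":[0.3,1,17.5],"rot":[0,0,0]},{"xyz":[0.3,1,19],"rot":[0,0,0]},{"xyz":[0.3,1,19.3],"rot":[0,0,0]},{"xyz":[0.3,1,19.3],"rot":[0,0,0]}]'
```

```text
t: 29.97
ee_pos: [504.6, -207.8, 18.6]
orientation: [-3.136, -0.183, 0.0]
ft_force: [0.5, -0.6, -2.5]
width: 33.5
grasp_force: 30.0
```

```bash
python3 -m inch '[{"xyz":[0,0,0.4],"rot":[0,0,0]},{"xyz":[0,0,0.6],"rot":[0,0,0]},{"xyz":[0,0,0.6],"rot":[0,0,0]}]'
python3 -m inch '[{"xyz":[0,0,0],"rot":[0,0,0]},{"xyz":[0,0,0],"rot":[0,0,0]},{"xyz":[0,0,0],"rot":[0,0,0]},{"xyz":[0,0,0],"rot":[0,0,0]},{"xyz":[0,0,-8],"rot":[0,0,0]},{"xyz":[0,0,-25],"rot":[0,0,0]},{"xyz":[0,0,-50],"rot":[0,0,0]},{"xyz":[0,0,-80],"rot":[0,0,0]},{"xyz":[0,0,-110],"rot":[0,0,0]},{"xyz":[0,-8,-135],"rot":[0,0,0]},{"xyz":[0,-28,-150],"rot":[0,0,0]},{"xyz":[0,-50,-160],"rot":[0,0,0]}]' 70
python3 -m inch '[{"xyz":[-5,-30,0],"rot":[0,0,0]},{"xyz":[-10,-60,0],"rot":[0,0,0]},{"xyz":[-15,-90,0],"rot":[0,0,0]},{"xyz":[-20,-115,0],"rot":[0,0,0]},{"xyz":[-22,-130,0],"rot":[0,0,0]},{"xyz":[-22,-130,0],"rot":[0,0,0]},{"xyz":[-22,-130,0],"rot":[0,0,0]}]'
python3 - <<'E'
from workcell import ctrl
import cv2
cv2.imwrite('pics/t8.png',cv2.resize(ctrl.get_image('top')[200:310,150:430,::-1],None,fx=2.85,fy=2.85,interpolation=cv2.INTER_CUBIC))
E
```

```text
t: 30.22
ee_pos: [504.7, -207.9, 18.3]
orientation: [3.136, 0.183, 0.0]
ft_force: [-0.2, 0.3, -2.3]
width: 33.6
grasp_force: 30.0
t: 31.22
ee_pos: [499.8, -158.6, 181.1]
orientation: [3.135, 0.181, 0.006]
ft_force: [-0.5, -0.9, -0.2]
width: 63.6
grasp_force: 0.0
t: 31.8
ee_pos: [461.9, -31.3, 178.8]
orientation: [3.136, 0.186, 0.001]
ft_force: [-1.0, -0.1, 1.5]
width: 63.8
grasp_force: 0.0
```

View pics/t8.png

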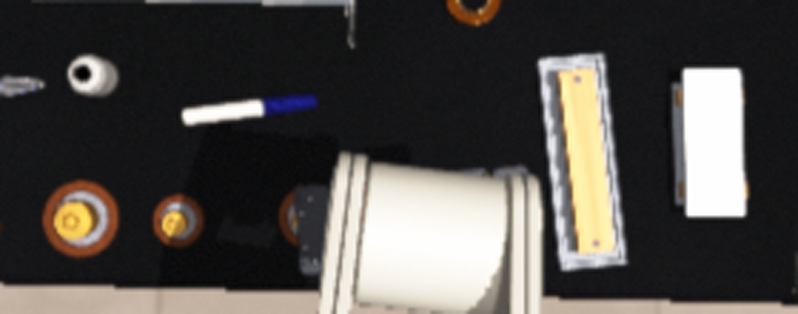

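The bar lies in the tray at (586,160), the plate is on its rest at (715,142), and the weights are in their saucers at (75,221) and (175,223). The middle one is hidden by the arm, but nothing has touched it since I checked it. I'm handing the job in.

```bash
python3 - <<'E'
from workcell import ctrl
print(ctrl.close_job())
E
```

```text
the job is handed in; nothing more can be done
None
```

The job is handed in at about 32 s: the three weights stand in their own saucers, the plate lies across both bearers, and the bar lies wood side up in the tray, but the hand-in returned no verdict and the arm hid the middle weight in the last picture.

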